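Shut the shielded test box and hold the field wand over it

ROBOT

A 6-joint arm with a two-finger parallel gripper is mounted at the origin on the work surface. World frame = base frame: x ahead of the robot, y to its left, z up, the work surface at z = 0. Lengths are in m, angles in rad, forces in N, time in s.
With the tool pointing down it reaches from about 0.3 to 0.75 m from the base axis. Payload 8.5 kg.
Tool frame: the origin (TCP) lies between the finger pads; the fingertips stand 14 mm ahead of it and the grasp point (between the pads) lies 5 mm behind it (bot.finger_overhang is the z of the fingertips in the tool frame, in m); z points along the fingers, y is the line along which they close (so a half turn about z gives the same grasp; the last joint's range is limited). The gripper opens to 85 mm and grips with 20 to 120 N. Pads are 22 mm wide; open, the fingers measure 114 mm over their backs; the gripper's body (76 mm by 85 mm) begins 54 mm behind the grasp point. The pads swing forward as they close: fully open they stand 13 mm farther back than shut.
Start: joints at [-1.556, 0.381, 1.297, -0, 1.464, -0.215], TCP at [0.125, -0.536, 0.217] pointing down, gripper open.
Joint ranges: [-3.11, 3.11], [-0.89, 2.33], [0.22, 2.48], [-1.42, 4.56], [0.17, 2.85], [-2.88, 2.88]. Speed limits (rad/s): [2.39, 2.39, 3.14, 3.14, 3.14, 3.14].

INTERFACE

Orientations are given as a unit quaternion [w, x, y, z].
In Python, from workcell import bot, grab_frame, sign_off gives the robot as it stands. The module is installed in compiled form; this text tells all that it offers.
- The arm moves only by the shell command python3 -m inch 'ROWS' [FORCE]. ROWS is JSON, a list of rows, each a list of 7 numbers: the opening, from -1 (shut) to 1 (fully open), then the shift along the tool's x, y, z in cm, then the turn, a rotation vector about the tool's x, y, z in rad. A call has exactly 8 rows; each row shifts and turns the commanded pose from where the row before left it, along the tool's axes as they then stand; what a row does not reach is not made up. A row lasts 1/12 s, in which the tool goes at most 41.7 mm and 7.16 degrees, less where a joint would pass 70% of its speed; a pose out of reach is approached as far as the arm can. A call with a gripper value outside its range is refused whole. The fingers move at their own pace and stop on an object; FORCE is the grip in N (left out, the last holds). Time passes only in rows, so rows that do not move let the fingers close, or fill a call up. It gives the time, the measured TCP pose, the force, the opening and the grip force at its end, in the units of the state.
- bot.get_obs(): the state, without advancing time (a new reading comes with each control period).
- grab_frame(name): name is "side" or "top"; returns a dict with "frame" (480x640x3 uint8, red, green, blue), "intrinsics" (3x3 intrinsics, pixels), "distortion" ([k1, k2, p1, p2, k3] as OpenCV has them; the pictures are not rectified), "R" (3x3) and "t" (3): a world point X has camera coordinates R X + t. Camera axes: x right, y down, z forward; pixel columns grow to the right and rows downward; lengths in m; the calibration is good to about 2 mm. A picture is of the moment at which its call begins. There is no depth.
- sign_off(): hands the job in; it is judged then, once.
The state is a dict: "clock": time; "q": joint angles; "qvel": joint speeds; "joint_torque": joint torques, N m; "ee_pos": TCP position; "orientation": TCP orientation; "wrist_force": force on the tool from outside, world axes, zero at the start; "ft_torque": the same for the moment, N m; "opening": finger opening in m; "finger_force": force on a finger pad.
Only numpy, scipy, OpenCV 4.12 (cv2) and the standard library are available. Lean on these libraries where they do the work, as an engineer would, in place of code of your own. Each camera call takes 0.05 s, during which the arm holds its last target. There are 200 camera calls.

TASK

Check the shielded test box for leakage: first press its open cover down until it clicks fully shut past its catch, then draw the orange field wand out of its slanted holder. Turn the wand level and finish still holding it there, steady in the gripper, with its brass ball over the middle of the shut cover and about 80 mm above it, touching nothing else. Leave the copper spool, the white module and the screwdriver where they are.

Things in the scene. Friction and masses are not known exactly. Their poses are not given: they have to be found in the camera images.
- box: Shielded test box, aluminium, fixed, 180 (x) x 150 (y) x 75 mm high. Origin: centre of its underside on the bench; z up; x points from its front wall (blue and red sockets, under the yellow tab, roughly facing the robot) to the far wall with the hinge. The shut cover's top is 81 mm above the bench, its middle straight above the origin.
- cover (a joint): Angle of the steel cover, rad: 0 fully shut, growing as its front edge rises, up to 1.2. Starts 0.5 to 0.9 open and stays where it is left (stiff hinge, about 2 to 3 N at the tab). At about 0.06 rad it meets a spring catch: about 10 N down on the tab carries it past; it then snaps to 0 and stays shut.
- box_hinge (a point): Middle of the cover's hinge axis, 75 mm above the bench, 92 mm along the box's x from the box's origin; the axis runs along the box's y. The cover is a flat plate 184 x 154 mm, 6 mm thick, its underside in the plane of the axis, reaching from the hinge towards the box's front.
- cover_tab (a point): Where to press: top face of the yellow tab (22 mm long, 60 mm wide, 6 mm thick) at the middle of the cover's front edge: 190 mm from the hinge axis along the cover, 6 mm above the cover's underside. Moves with the cover; z is normal to it. When shut it stands out beyond the box's front wall, 98 mm in front of the box's origin.
- wand_grip (a point): Middle of the wand's orange handle, where to grip. x points along the wand to the brass ball, y across. Handle: straight flat-sided bar 85 mm long (x -45 to +40 mm), 26 mm wide in y, 28 mm in z. The wand weighs 0.09 to 0.18 kg. At the start it sits in the holder: x roughly away from the robot and 45 degrees down, y level, this point 126 mm above the bench.
- wand_ball (a point): Centre of the wand's brass ball (20 mm in diameter), 130 mm from the handle's middle along the wand's x. Between handle and ball: black collar (x 40 to 46 mm, 42 x 40 mm), grey square nose (x 46 to 94 mm, 24 x 24 mm), brass rod 10 mm in diameter.
- holder: Wand holder, fixed: grey foot 130 x 90 x 10 mm, two struts and a black square sleeve (28 mm clear, 36 mm outside, 48 mm long, open at both ends) slanting 45 degrees down along the holder's x. Origin on the bench under the middle of the sleeve's mouth; z up, x roughly away from the robot. The wand is wholly out once drawn 95 mm back along its own axis.
- holder_mouth (a point): Middle of the mouth of the holder's sleeve, 95 mm above the bench; the wand's collar rests on the mouth, nose, rod and ball below it.
- spool_mid (a point): Bystander: middle of the copper wire spool, standing, 73 mm in diameter, 55 mm high.
- module_mid (a point): Bystander: middle of the white finned power module, 120 x 70 x 40 mm.
- screwdriver_grip (a point): Bystander: handle of a screwdriver lying on the bench between box and holder, nearer the robot, about 200 mm long, lying roughly across in front of the robot.
There are look-alikes about, which are no part of the job. Of the things that look like the part that bears wand_grip, the largest one is meant.

How it is judged:
By the outcome, as a careful person would: the job done as asked, in the order asked, and still so for the second after the job is handed in, while the arm keeps its last pose, push and grip.
It also fails if it takes over 54 s, if anything falls off the work surface, if the arm or the gripper's body presses on something with over 40 N, if the wrist force passes 120 N, or if a joint passes its speed limit or range.

## Working session

There is one attempt and no reset: what is moved stays moved. The work goes in short steps, Python scripts to look and compute and a shell command to move; the robot and the scene stay as the last step left them, time stands still between calls to the robot, and variables do not carry over. Pictures are saved under pics/ and viewed, at most 10 in all, crops included, and the job is handed in when it is done.

```bash
mkdir -p pics && python3 - <<'E'
from workcell import bot, grab_frame
import cv2,pickle
for n in("side","top"):
    f=grab_frame(n);pickle.dump(f,open(n+".pkl","wb"));cv2.imwrite(f"pics/{n}0.png",f["frame"][:,:,::-1])
    print(n,f["intrinsics"],f["distortion"],f["R"],f["t"])
o=bot.get_obs();print(o["clock"],o["ee_pos"],o["orientation"],o["opening"],bot.finger_overhang)
E
```

```text
side [[623.02760253   0.         328.41141489]
 [  0.         623.02760253 239.00276296]
 [  0.           0.           1.        ]] [-0.01646678  0.          0.          0.          0.        ] [[-0.9277209  -0.37250987  0.02388153]
 [-0.23022565  0.52066075 -0.82213656]
 [ 0.29381981 -0.76821141 -0.56878919]] [0.53028659 0.18944369 0.93701255]
top [[478.10183268   0.         317.6688625 ]
 [  0.         478.10183268 241.08799311]
 [  0.           0.           1.        ]] [-0.07447738  0.          0.          0.          0.        ] [[-0.02878465 -0.99917007  0.02882041]
 [-0.98668293  0.02378365 -0.1609072 ]
 [ 0.1600882  -0.03306826 -0.98654866]] [0.02671667 0.60169587 0.87473355]
0.1 [ 0.12526624 -0.53525899  0.21639503] [-6.32866041e-04  9.93403546e-01  1.14669051e-01  6.22748241e-05] 0.08554159182610406 0.014
```

View pics/side0.png

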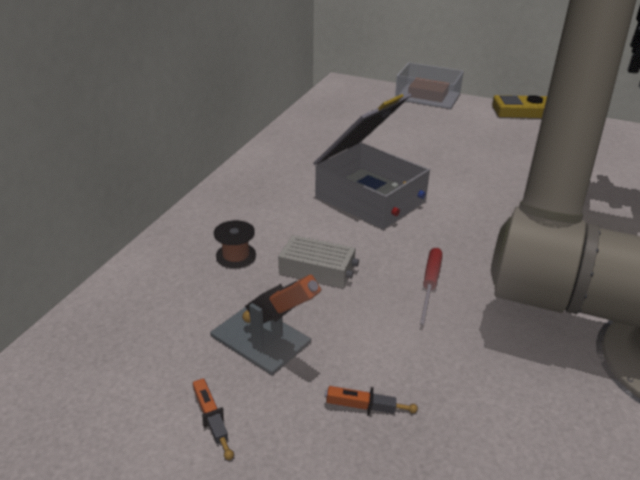

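View pics/top0.png

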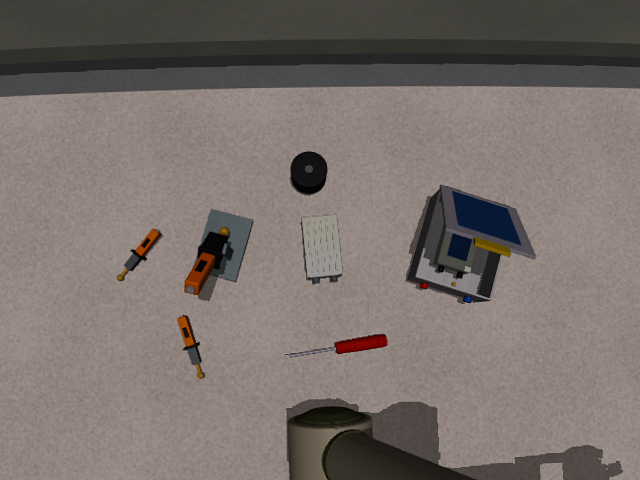

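The side view shows the box at about (372,185) with its cover open, the holder with the wand at (290,295), and two small wands on the bench. In the top view the box is at (465,245) and the wand handle at (205,268).
Candidates for wand_grip are the wand in the holder, top (205,268) / side (292,293); loose wand A, top (150,243) / side (205,393); and loose wand B, top (186,332) / side (350,398). I choose the one in the holder, which is the largest and sits in the slanted sleeve, and check it in a crop.

```bash
python3 - <<'E'
import cv2,pickle,numpy as np
S=pickle.load(open("side.pkl","rb"))["frame"];T=pickle.load(open("top.pkl","rb"))["frame"]
def c(I,x,y):
    r=cv2.resize(I[y:y+100,x:x+133],(800//2,300),interpolation=cv2.INTER_CUBIC)
    return cv2.convertScaleAbs(r,alpha=1.3)
# scale 3.0075/3.0
a=np.vstack([np.hstack([c(T,170,200),c(S,205,270)]),np.hstack([c(T,405,210),c(S,310,125)])])
cv2.imwrite("pics/crop.png",a[:,:,::-1])
E
```

```text
(no output)
```

View pics/crop.png

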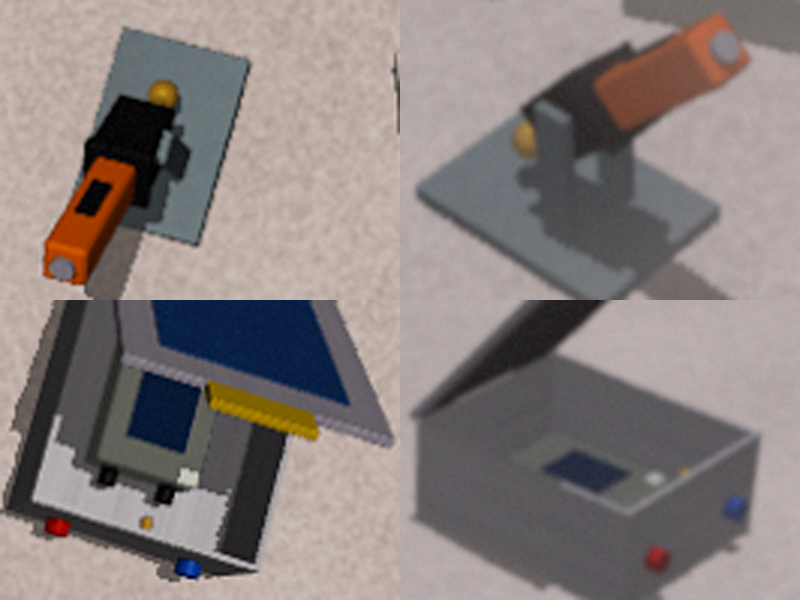

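The crop confirms the wand in the holder. Ball and end cap are at top (224,232) and (191,289), side (247,317) and (312,286). In the top view the cover's front corners are at (446,228) and (535,257). I fit poses next.

```bash
cat > h.py <<'E'
import numpy as np,cv2,pickle
from scipy.optimize import least_squares
from scipy.spatial.transform import Rotation as Ro
C={n:pickle.load(open(f"{n}.pkl","rb")) for n in("side","top")}
def pr(n,X):
    c=C[n];return cv2.projectPoints(np.array(X,float).reshape(-1,1,3),cv2.Rodrigues(c["R"])[0],c["t"],c["intrinsics"],np.array(c["distortion"]))[0][:,0]
def rz(a):return Ro.from_euler("z",a).as_matrix()
E
python3 - <<'E'
from h import *
print({n:-c["R"].T@c["t"] for n,c in C.items()})
tc=lambda u,v,x,y:(x+u/3.0075,y+v/3)
# box
def cov(a,s,y,h): # s along, h above underside
    return [.092-s*np.cos(a)+h*np.sin(a)*1, y, .075+s*np.sin(a)+h*np.cos(a)]
obs=[("top",tc(257,271,405,210),[-.09,-.075,.075]),("top",tc(8,210,405,210),[-.09,.075,.075]),
("side",tc(231,214,310,125),[-.09,.075,.075]),("side",tc(358,135,310,125),[-.09,-.075,.075]),
("top",tc(122,358,405,110),("c",184,77,0)),("top",tc(390,444,405,110),("c",184,-77,0)),("side",(318,161),("c",0,77,0)),
("top",(442,186),("c",0,77,6)),("side",(407,98),("c",184,77,6))]
def f(p,w=0):
    r=[]
    for n,uv,X in obs:
        if X[0]=="c":X=cov(p[3],X[1]/1e3,X[2]/1e3,X[3]/1e3)
        r.append(pr(n,rz(p[2])@X+[p[0],p[1],0])[0]-np.array(uv))
    return np.array(r).ravel()
s=least_squares(f,[.45,-.3,-.2,.7],loss="soft_l1");print("box",s.x,"\n",f(s.x).reshape(-1,2).round(1))
p=s.x
print("tab",rz(p[2])@cov(p[3],.19,0,.006)+[p[0],p[1],0],[pr(n,rz(p[2])@cov(p[3],.19,0,.006)+[p[0],p[1],0]) for n in C])
# wand
d=np.array([1,0,-1])/2**.5
ob=[("top",tc(163,95,170,200),.13),("side",tc(128,140,205,270),.13),("top",tc(62,267,170,200),-.047),("side",tc(323,47,205,270),-.047)]
g=lambda p:np.concatenate([pr(n,np.array([p[0],p[1],p[3]])+rz(p[2])@d*k)[0]-uv for n,uv,k in ob])
s=least_squares(g,[.45,.25,-.2,.126]);print("wand",s.x,"\n",g(s.x).reshape(-1,2).round(1))
E
```

```text
{'side': array([0.2602599 , 0.81872483, 0.67604714]), 'top': array([0.45441756, 0.04130989, 0.95901442])}
box [ 0.58229029 -0.26790636 -0.3385201   0.91206003] 
 [[ -0.1   2.7]
 [  6.9  -1.3]
 [ -0.2   0.5]
 [  1.7  -0.5]
 [  0.4  -0.1]
 [  1.9   0.7]
 [ -3.4   4.7]
 [ -1.9   0. ]
 [-47.5  14.1]]
tab [ 0.56384242 -0.26141137  0.22891832] [array([[386.7878627 ,  98.59593499]]), array([[493.74887828, 242.54980433]])]
wand [ 0.53954167  0.21906894 -0.27863944  0.12475811] 
 [[-0.2 -0. ]
 [ 0.1 -0.1]
 [ 0.3  0.6]
 [-0.6  0. ]]
```

```bash
cat > box.py <<'E'
from h import *
tc=lambda u,v,x,y:(x+u/3.0075,y+v/3)
def cov(a,s,y,h): return [.092-s*np.cos(a)+h*np.sin(a), y, .075+s*np.sin(a)+h*np.cos(a)]
obs=[("top",tc(257,271,405,210),[-.09,-.075,.075]),
("side",tc(231,214,310,125),[-.09,.075,.075]),("side",tc(358,135,310,125),[-.09,-.075,.075]),
("top",tc(122,358,405,110),("c",184,77,0)),("top",tc(390,444,405,110),("c",184,-77,0)),
("top",(442,186),("c",0,77,6)),("side",(407,98),("c",184,-77,6))]
def f(p,w=0):
    r=[]
    for n,uv,X in obs:
        if X[0]=="c":X=cov(p[3],X[1]/1e3,X[2]/1e3,X[3]/1e3)
        r.append(pr(n,rz(p[2])@X+[p[0],p[1],0])[0]-np.array(uv))
    return np.array(r).ravel()
s=least_squares(f,[.58,-.27,-.3,.8],loss="soft_l1");p=s.x
E
python3 - <<'E'
from box import *
print("box",s.x,"\n",f(s.x).reshape(-1,2).round(1))
for a in (p[3],.5,.06,0):print(a,rz(p[2])@cov(a,.19,0,.006)+[p[0],p[1],0])
img=[]
for n in ("top","side"):
    I=C[n]["frame"][:,:,::-1].copy();I=cv2.convertScaleAbs(I,alpha=1.3)
    o=(395,170) if n=="top" else (300,80)
    I=cv2.resize(I[o[1]:o[1]+150,o[0]:o[0]+150],None,fx=2.66,fy=2.66)
    for pts in ([[-.09,-.075,.075],[-.09,.075,.075],[.09,.075,.075],[.09,-.075,.075]],[[-.09,-.075,0],[-.09,.075,0],[.09,.075,0]],[cov(p[3],s_,y,.006) for s_,y in((0,.077),(.184,.077),(.184,-.077),(0,-.077))],[cov(p[3],s_,y,.006) for s_,y in((.179,.03),(.201,.03),(.201,-.03),(.179,-.03))]):
        q=((pr(n,[rz(p[2])@X+[p[0],p[1],0] for X in pts])-o)*2.66).astype(int)
        cv2.polylines(I,[q],len(pts)==4,(0,255,0),1)
    img.append(I)
cv2.imwrite("pics/fit.png",np.hstack(img))
E
```

```text
box [ 0.58572027 -0.26826228 -0.33366415  0.89039133] 
 [[ 0.2  0.7]
 [-1.6  0.1]
 [ 0.1 -1. ]
 [-0.5  0.2]
 [ 0.8  0.4]
 [-2.1 -1.6]
 [ 1.  -7.1]]
0.8903913304327425 [ 0.56411481 -0.26077331  0.22646507]
0.5 [ 0.51781954 -0.24472626  0.17135635]
0.06 [ 0.49378809 -0.23639638  0.09238236]
0 [ 0.49312511 -0.23616657  0.081     ]
```

View pics/fit.png

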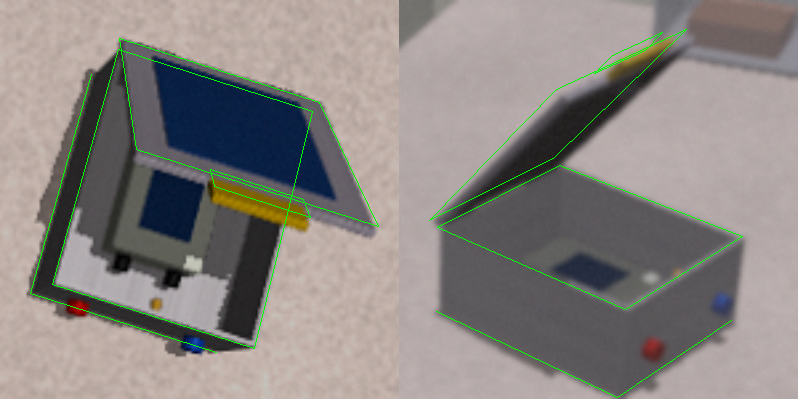

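The green fit follows the box rim and cover closely; the side-view cover corner at about (407,98) puts the true angle slightly below 0.89, around 0.85. I move above the tab with the fingers shut.

```bash
python3 -m inch '[[-1,0,0,-1.4,0,0,0.113],[-1,0,0,-1.4,0,0,0.113],[-1,0,0,-1.4,0,0,0.113],[-1,0,0,-1.4,0,0,0.113],[-1,0,0,-1.4,0,0,0.113],[-1,2.29,-2.88,0,0,0,0],[-1,2.29,-2.88,0,0,0,0],[-1,2.29,-2.88,0,0,0,0]]' 40 && python3 -m inch '[[-1,2.29,-2.88,0,0,0,0],[-1,2.29,-2.88,0,0,0,0],[-1,2.29,-2.88,0,0,0,0],[-1,2.29,-2.88,0,0,0,0],[-1,2.29,-2.88,0,0,0,0],[-1,2.29,-2.88,0,0,0,0],[-1,2.29,-2.88,0,0,0,0],[-1,0,0,0,0,0,0]]'
cat >> h.py <<'E'
def delta(pos,R,obs=None):
    """tool-frame shift (cm) and rotvec from measured pose to target"""
    from workcell import bot
    o=obs or bot.get_obs();q=o["orientation"];R0=Ro.from_quat(np.r_[q[1:],q[0]])
    print("t %.2f"%o["clock"],"pos",o["ee_pos"].round(4),"F",np.round(o["wrist_force"],1),"open %.4f"%o["opening"],"ff",np.round(o["finger_force"],1))
    print("shift cm",(R0.inv().apply(np.array(pos)-o["ee_pos"])*100).round(2),"rot",(R0.inv()*Ro.from_matrix(R)).as_rotvec().round(3),"q",np.round(o["q"],2))
def tool(zax,yax):
    z=np.array(zax,float);z/=np.linalg.norm(z);y=np.array(yax,float);y-=z*(y@z);y/=np.linalg.norm(y)
    return np.c_[np.cross(y,z),y,z]
E
python3 -c "
from h import *
delta([.560,-.259,.28],tool([0,0,-1],[np.sin(-.334),-np.cos(.334),0]))"
```

```text
clock: 0.77
ee_pos: [0.2193, -0.4757, 0.2866]
orientation: [-0.0, 0.986, -0.168, -0.0]
wrist_force: [0.1, 0.9, 0.5]
opening: 0.0
finger_force: 0.0
clock: 1.43
ee_pos: [0.4402, -0.3352, 0.2864]
orientation: [-0.001, 0.986, -0.164, 0.0]
wrist_force: [0.8, -0.9, 0.8]
opening: 0.0002
finger_force: 0.0
t 1.43 pos [ 0.4402 -0.3352  0.2864] F [ 0.8 -0.9  0.8] open 0.0002 ff 0.0
shift cm [  8.87 -11.09   0.66] rot [-0.002 -0.     0.004] q [-0.87  0.35  1.15  0.    1.65  1.03]
```

```bash
python3 -m inch '[[-1,2.22,-2.77,0,0,0,0],[-1,2.22,-2.77,0,0,0,0],[-1,2.22,-2.77,0,0,0,0],[-1,2.22,-2.77,0,0,0,0],[-1,0,0,2,0,0,0],[-1,0,0,2,0,0,0],[-1,0,0,0.6,0,0,0],[-1,0,0,0,0,0,0]]' && python3 -m inch '[[-1,-1,0,1,0,0,0],[-1,-1,0,1,0,0,0],[-1,-0.9,0,1.1,0,0,0],[-1,-0.9,0,1.1,0,0,0],[-1,-0.7,0,1.25,0,0,0],[-1,-0.7,0,1.25,0,0,0],[-1,0,0,0,0,0,0],[-1,0,0,0,0,0,0]]'
python3 - <<'E'
from workcell import grab_frame
import cv2,numpy as np
a=grab_frame("top")["frame"][120:320,360:560,::-1];b=grab_frame("side")["frame"][50:250,290:490,::-1]
cv2.imwrite("pics/press1.png",cv2.resize(np.hstack([a,b]),(800,400)))
E
```

```text
clock: 2.1
ee_pos: [0.5559, -0.2633, 0.2391]
orientation: [-0.001, 0.986, -0.167, -0.002]
wrist_force: [1.2, -0.8, -0.3]
opening: -0.0001
finger_force: 0.0
clock: 2.77
ee_pos: [0.5076, -0.247, 0.1751]
orientation: [0.0, 0.986, -0.167, 0.0]
wrist_force: [-0.0, 0.4, 0.5]
opening: 0.0004
finger_force: 0.0
```

View pics/press1.png

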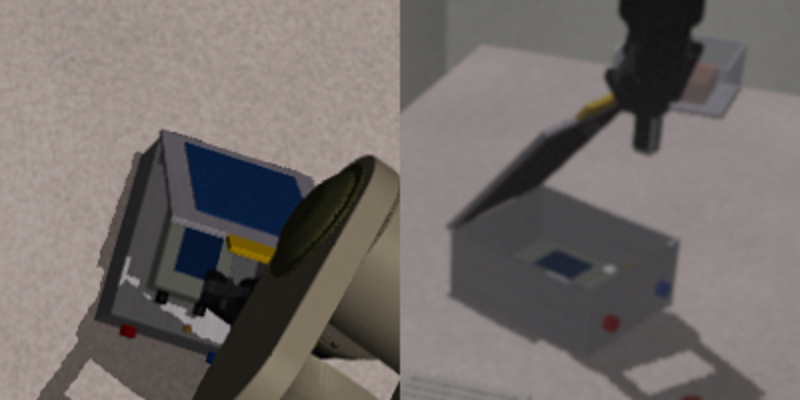

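The fingers went down just in front of the tab and the cover has not moved; its tab is at top (485,242). I back up and come down farther towards the hinge.

```bash
python3 -m inch '[[-1,-1,0,-3.5,0,0,0],[-1,-1,0,-3.5,0,0,0],[-1,0,0,-3.5,0,0,0],[-1,3.1,0,0,0,0,0],[-1,3.1,0,0,0,0,0],[-1,3.1,0,0,0,0,0],[-1,0,0,3,0,0,0],[-1,0,0,3,0,0,0]]' && python3 -m inch '[[-1,0,0,0.5,0,0,0],[-1,0,0,0.5,0,0,0],[-1,0,0,0.5,0,0,0],[-1,0,0,0.2,0,0,0],[-1,-0.6,0,0.5,0,0,0],[-1,-0.7,0,0.5,0,0,0],[-1,-0.9,0,0.7,0,0,0],[-1,0,0,0,0,0,0]]'
```

```text
clock: 3.53
ee_pos: [0.5789, -0.2717, 0.2201]
orientation: [0.001, 0.986, -0.167, 0.003]
wrist_force: [0.3, -0.0, -1.7]
opening: -0.0003
finger_force: 0.0
clock: 4.2
ee_pos: [0.5549, -0.2629, 0.1857]
orientation: [0.0, 0.986, -0.167, 0.0]
wrist_force: [0.6, 0.2, 0.7]
opening: 0.0003
finger_force: 0.0
```

```bash
cat > tab.py <<'E'
from h import *
from workcell import grab_frame
def blob(n,I):
    h=cv2.cvtColor(I,cv2.COLOR_RGB2HSV);m=(cv2.inRange(h,(20,150,60),(32,255,255))>0)
    w=np.zeros_like(m);
    if n=="top":w[150:350,420:560]=1
    else:w[80:240,310:450]=1
    y,x=np.nonzero(m&w);return (x.mean().round(1),y.mean().round(1),len(x)) if len(x) else None
if __name__=="__main__":
    for n in C:print(n,"before",blob(n,C[n]["frame"]),"now",blob(n,grab_frame(n)["frame"]))
E
python3 tab.py; python3 -c "
from box import *
for a in (.95,.9,.85,.8,.7,.6,.4,.2,0):print(a,[pr(n,rz(p[2])@np.array(cov(a,.193,0,.006))+[p[0],p[1],0])[0].round(0) for n in C])"
```

```text
side before (np.float64(391.4), np.float64(100.7), 45) now (np.float64(396.6), np.float64(115.2), 12)
top before (np.float64(491.1), np.float64(247.3), 328) now (np.float64(472.1), np.float64(257.8), 131)
0.95 [array([384.,  94.]), array([496., 237.])]
0.9 [array([387.,  98.]), array([494., 243.])]
0.85 [array([390., 102.]), array([491., 248.])]
0.8 [array([393., 107.]), array([488., 253.])]
0.7 [array([398., 115.]), array([483., 262.])]
0.6 [array([402., 125.]), array([478., 270.])]
0.4 [array([409., 144.]), array([468., 283.])]
0.2 [array([413., 163.]), array([460., 291.])]
0 [array([413., 181.]), array([452., 295.])]
```

```bash
python3 -m inch '[[-1,-1.1,0,1,0,0,0],[-1,-1.1,0,1,0,0,0],[-1,-0.8,0,1,0,0,0],[-1,-0.8,0,1,0,0,0],[-1,-0.7,0,1.2,0,0,0],[-1,-0.7,0,1.2,0,0,0],[-1,-0.5,0,0.8,0,0,0],[-1,0,0,0,0,0,0]]' && python3 tab.py
```

```text
clock: 4.97
ee_pos: [0.5015, -0.2442, 0.1125]
orientation: [-0.0, 0.986, -0.167, -0.001]
wrist_force: [0.4, -0.2, -0.0]
opening: 0.0002
finger_force: 0.0
side before (np.float64(391.4), np.float64(100.7), 45) now (np.float64(410.9), np.float64(162.6), 48)
top before (np.float64(491.1), np.float64(247.3), 328) now (np.float64(451.2), np.float64(287.4), 140)
```

```bash
python3 -m inch '[[-1,0,0,0.4,0,0,0],[-1,0,0,0.4,0,0,0],[-1,0,0,0.3,0,0,0],[-1,0,0,0.2,0,0,0],[-1,0,0,0.2,0,0,0],[-1,0,0,0.2,0,0,0],[-1,0,0,0,0,0,0],[-1,0,0,0,0,0,0]]' && python3 tab.py
```

```text
clock: 5.73
ee_pos: [0.5019, -0.2444, 0.0958]
orientation: [-0.0, 0.986, -0.167, -0.0]
wrist_force: [0.3, -0.3, -0.5]
opening: 0.0001
finger_force: 0.0
side before (np.float64(391.4), np.float64(100.7), 45) now (np.float64(412.5), np.float64(170.1), 59)
top before (np.float64(491.1), np.float64(247.3), 328) now (np.float64(448.0), np.float64(289.3), 153)
```

```bash
python3 -m inch '[[-1,0,0,0.2,0,0,0],[-1,0,0,0.2,0,0,0],[-1,0,0,0.1,0,0,0],[-1,0,0,0.1,0,0,0],[-1,0,0,0,0,0,0],[-1,0,0,0,0,0,0],[-1,0,0,0,0,0,0],[-1,0,0,0,0,0,0]]' && python3 tab.py
```

```text
clock: 6.5
ee_pos: [0.5019, -0.2444, 0.0899]
orientation: [0.0, 0.986, -0.167, 0.0]
wrist_force: [-0.4, -0.1, 0.4]
opening: -0.0003
finger_force: 0.0
side before (np.float64(391.4), np.float64(100.7), 45) now (np.float64(412.6), np.float64(172.8), 53)
top before (np.float64(491.1), np.float64(247.3), 328) now (np.float64(446.9), np.float64(289.8), 149)
```

```bash
python3 - <<'E'
from workcell import grab_frame
import cv2,numpy as np
a=grab_frame("top")["frame"][180:320,400:540,::-1];b=grab_frame("side")["frame"][110:250,310:450,::-1]
cv2.imwrite("pics/press2.png",cv2.resize(np.hstack([a,b]),(800,400),interpolation=cv2.INTER_CUBIC))
E
```

```text
(no output)
```

View pics/press2.png

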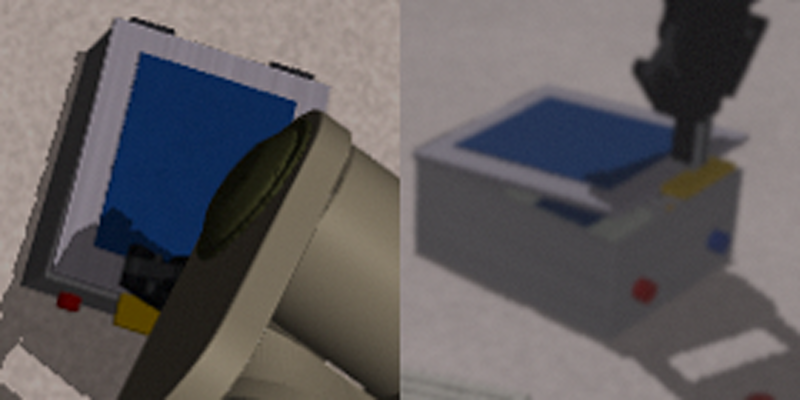

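The cover is almost down, with a gap of about 1 cm at its front edge. The fingers stand at the tab, at side crop (690,160). I check the tip's projection.

```bash
python3 -c "
from box import *
from workcell import bot
o=bot.get_obs();print(o['wrist_force'],o['ft_torque'],o['joint_torque'].round(1) if hasattr(o['joint_torque'],'round') else o['joint_torque'])
e=o['ee_pos']
for dz in (0,-.014,-.027):print(dz,[pr(n,e+[0,0,dz])[0].round(1) for n in C])
print('box frame',rz(p[2]).T@(e-[p[0],p[1],0]))
for a in (.15,.1,.06):print(a,[[pr(n,rz(p[2])@np.array(cov(a,.184,y,0))+[p[0],p[1],0])[0].round(0) for n in C] for y in (.077,-.077)])
"
```

```text
[ 0.08771528  0.32665179 -0.55411947] [-0.00350261  0.04725626 -0.00341197] [  0.  -48.1 -19.2   0.   -0.    0. ]
0 [array([408.9, 174.1]), array([458.3, 287.9])]
-0.014 [array([408.3, 180.3]), array([455.9, 288.4])]
-0.027 [array([407.6, 186.1]), array([453.8, 288.8])]
box frame [-0.08707851 -0.00491534  0.08995624]
0.15 [[array([386., 184.]), array([417., 275.])], [array([431., 157.]), array([497., 301.])]]
0.1 [[array([386., 189.]), array([416., 277.])], [array([431., 161.]), array([495., 302.])]]
0.06 [[array([386., 192.]), array([415., 277.])], [array([431., 164.]), array([494., 302.])]]
```

```bash
python3 -c "
from h import *
e=np.array([.5076,-.247,.1751])
for dz in (.03,.02,.01,0,-.014):print(dz,[pr(n,e+[0,0,dz])[0].round(1) for n in C])
I=cv2.imread('pics/press1.png')
g=I[90:200:5,560:720:10].mean(2).astype(int)
print(g)
"
```

```text
0.03 [array([412.3, 118.4]), array([482.3, 279.6])]
0.02 [array([411.8, 123.4]), array([480. , 280.1])]
0.01 [array([411.3, 128.3]), array([477.9, 280.6])]
0 [array([410.7, 133.2]), array([475.7, 281.1])]
-0.014 [array([410. , 139.9]), array([472.8, 281.7])]
[[136 135 137 136 138  85  29  21  25  24  26  25  28  80  78  80]
 [135 139 137 136 133  96  26  26  25  25  24  27  40  79  81  97]
 [137 139 137 131 104  67  26  24  26  25  27  37  75  83  80 112]
 [135 137 137  99  66  46  26  26  28  27  25  76 109 109 102 114]
 [137 136 109  54  45  33  52  42  27  27  28  95  97 100 108 112]
 [138 134  65  46  34  27 123 117  26  28  47 133 130 119 113  99]
 [132 114  53  36  26  67 138 135  27  39  59 135 137 137 137 132]
 [114  73  32  35  37 126 136 135  27  43  66 136 138 136 135 138]
 [ 67  32  27  34  91 136 136 134  27  49  77 137 138 137 136 138]
 [ 31  27  25  39 133 136 137 128  28  51  81 139 137 138 136 138]
 [ 27  25  24  96 139 138 137 123  28  56  96 138 137 136 138 136]
 [ 25  26  40 136 139 139 138 125  28  58 108 137 137 136 138 136]
 [ 24  25 109 137 139 139 137 135  64  63 125 139 139 136 139 139]
 [ 27  54 141 137 136 137 136 139 128 106 138 138 138 140 139 138]
 [ 26 121 141 139 138 140 138 138 141 138 138 139 140 138 139 139]
 [ 57 141 141 141 142 141 140 140 139 141 140 139 139 140 140 140]
 [122 141 141 142 142 142 142 141 139 140 137 140 139 139 139 139]
 [138 141 143 142 140 142 143 141 140 139 138 139 138 139 139 140]
 [140 140 141 142 141 140 139 141 141 139 137 140 139 137 138 138]
 [138 139 140 142 140 142 139 141 141 139 139 140 139 138 137 139]
 [122 139 140 142 141 142 141 142 143 140 138 139 139 139 139 137]
 [ 76 112 140 142 141 141 141 139 142 140 137 136 138 136 137 135]]
```

```bash
python3 -m inch '[[-1,0,0,0.2,0,0,0],[-1,0,0,0.2,0,0,0],[-1,0,0,0.2,0,0,0],[-1,0,0,0.2,0,0,0],[-1,0,0,0.1,0,0,0],[-1,0,0,0.1,0,0,0],[-1,0,0,0,0,0,0],[-1,0,0,0,0,0,0]]' && python3 tab.py
```

```text
clock: 7.37
ee_pos: [0.5019, -0.2444, 0.0799]
orientation: [-0.0, 0.986, -0.167, 0.0]
wrist_force: [-0.4, -0.9, -0.5]
opening: 0.0
finger_force: 0.0
side before (np.float64(391.4), np.float64(100.7), 45) now (np.float64(414.3), np.float64(176.6), 63)
top before (np.float64(491.1), np.float64(247.3), 328) now (np.float64(445.1), np.float64(290.5), 152)
```

```bash
python3 -m inch '[[-1,0,0,0.15,0,0,0],[-1,0,0,0.15,0,0,0],[-1,0,0,0.1,0,0,0],[-1,0,0,0.1,0,0,0],[-1,0,0,0.1,0,0,0],[-1,0,0,0,0,0,0],[-1,0,0,0,0,0,0],[-1,0,0,0,0,0,0]]' && python3 tab.py
```

```text
clock: 8.13
ee_pos: [0.5017, -0.2444, 0.0745]
orientation: [0.0, 0.986, -0.167, 0.0]
wrist_force: [-2.5, 0.7, 7.1]
opening: 0.0001
finger_force: 3.4
side before (np.float64(391.4), np.float64(100.7), 45) now (np.float64(415.2), np.float64(178.2), 43)
top before (np.float64(491.1), np.float64(247.3), 328) now (np.float64(444.2), np.float64(290.8), 148)
```

```bash
python3 -m inch '[[-1,0,0,0.1,0,0,0],[-1,0,0,0.1,0,0,0],[-1,0,0,0.1,0,0,0],[-1,0,0,0.1,0,0,0],[-1,0,0,0.1,0,0,0],[-1,0,0,0.1,0,0,0],[-1,0,0,0,0,0,0],[-1,0,0,0,0,0,0]]' && python3 tab.py
```

```text
clock: 8.9
ee_pos: [0.5018, -0.2444, 0.0677]
orientation: [-0.0, 0.986, -0.167, -0.0]
wrist_force: [-0.7, 0.2, 0.3]
opening: -0.0001
finger_force: 0.0
side before (np.float64(391.4), np.float64(100.7), 45) now (np.float64(416.7), np.float64(181.0), 21)
top before (np.float64(491.1), np.float64(247.3), 328) now (np.float64(443.0), np.float64(291.2), 147)
```

The cover snapped shut: the force dropped to zero and the tab is at side (417,181). The reported TCP height doesn't agree with the contact, though; the tips look about 3 cm higher than stated. I raise, open, and measure the tips by camera.

```bash
python3 -m inch '[[-1,0,0,-1,0,0,0],[-1,0,0,-4,0,0,0],[-1,0,0,-4,0,0,0],[-1,0,0,-4,0,0,0],[-1,0,0,-2,0,0,0],[0,0,0,0,0,0,0],[0,0,0,0,0,0,0],[0,0,0,0,0,0,0]]' && python3 tab.py
python3 - <<'E'
from h import *
from workcell import grab_frame,bot
e=bot.get_obs()["ee_pos"];print(e,bot.get_obs()["opening"])
for dz in(0,-.014):print([pr(n,e+[0,0,dz])[0].round(1) for n in C])
a=grab_frame("top")["frame"][180:330,400:550,::-1];b=grab_frame("side")["frame"][50:200,330:480,::-1]
I=cv2.convertScaleAbs(np.hstack([a,b]),alpha=1.8,beta=15)
cv2.imwrite("pics/tip.png",cv2.resize(I,(800,400),interpolation=cv2.INTER_CUBIC))
E
```

```text
clock: 9.67
ee_pos: [0.5014, -0.2441, 0.2172]
orientation: [-0.0, 0.986, -0.167, -0.001]
wrist_force: [-1.0, 0.6, 0.3]
opening: 0.0356
finger_force: 0.0
side before (np.float64(391.4), np.float64(100.7), 45) now None
top before (np.float64(491.1), np.float64(247.3), 328) now (np.float64(452.1), np.float64(294.0), 366)
[ 0.50133686 -0.24405388  0.2166265 ] 0.04271685162076207
[array([415.8, 113.7]), array([483.4, 283. ])]
[array([415. , 120.8]), array([480.3, 283.7])]
```

View pics/tip.png

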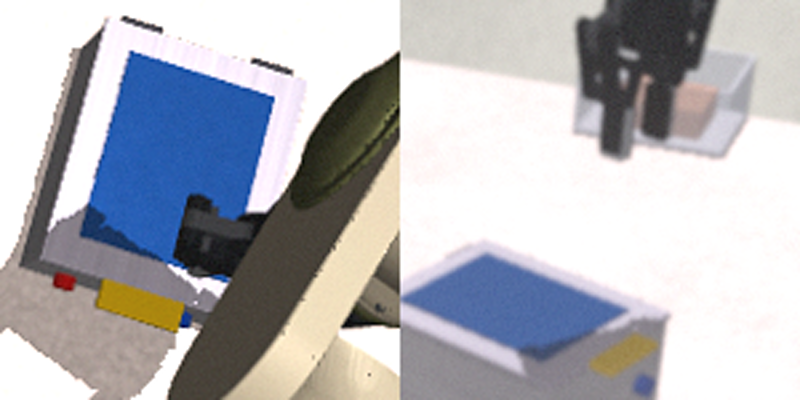

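The cover is fully shut; its tab is at top (452,294), where the model puts it for 0 rad. The fingertips at side (419,105) were expected at (415,121), so the true tool is about 31.5 mm higher than reported. I allow for that and go above the wand.

```bash
python3 -m inch '[[0.6,0,0,0,0,0,-0.055],[0.6,-0.76,-3.8,0,0,0,0],[0.6,-0.76,-3.8,0,0,0,0],[0.6,-0.76,-3.8,0,0,0,0],[0.6,-0.76,-3.8,0,0,0,0],[0.6,-0.76,-3.8,0,0,0,0],[0.6,-0.76,-3.8,0,0,0,0],[0.6,-0.76,-3.8,0,0,0,0]]' && python3 -m inch '[[0.6,-0.76,-3.8,0,0,0,0],[0.6,-0.76,-3.8,0,0,0,0],[0.6,-0.76,-3.8,0,0,0,0],[0.6,-0.76,-3.8,0,0,0,0],[0.6,-0.76,-3.8,0,0,0,0],[0.6,0,0,0,0,0,0],[0.6,0,0,0,0,0,0],[0.6,0,0,0,0,0,0]]'
python3 - <<'E'
from h import *
from workcell import grab_frame,bot
delta([.5395,.219,.0945],tool([0,0,-1],[np.sin(-.279),-np.cos(.279),0]))
e=bot.get_obs()["ee_pos"]
for dz in(-.014,.0175):print([pr(n,e+[0,0,dz])[0].round(1) for n in C])
a=grab_frame("top")["frame"][190:320,150:280,::-1];b=grab_frame("side")["frame"][220:350,210:340,::-1]
I=cv2.convertScaleAbs(np.hstack([a,b]),alpha=1.8,beta=15)
cv2.imwrite("pics/pre.png",cv2.resize(I,(800,400),interpolation=cv2.INTER_CUBIC))
E
```

```text
clock: 10.53
ee_pos: [0.5239, 0.0278, 0.2174]
orientation: [-0.0, 0.99, -0.14, -0.001]
wrist_force: [0.9, 0.2, 0.0]
opening: 0.068
finger_force: 0.0
clock: 11.2
ee_pos: [0.5401, 0.2187, 0.2173]
orientation: [0.0, 0.99, -0.14, -0.001]
wrist_force: [0.4, -0.2, -0.4]
opening: 0.0683
finger_force: 0.0
t 11.20 pos [0.5401 0.2187 0.2173] F [ 0.4 -0.2 -0.4] open 0.0683 ff 0.0
shift cm [-0.05 -0.02 12.28] rot [ 0.001  0.001 -0.001] q [ 0.18  0.44  1.2  -0.    1.5   2.03]
[array([292.1, 248.1]), array([190.5, 267.2])]
[array([291.8, 228. ]), array([185.7, 264.9])]
```

View pics/pre.png

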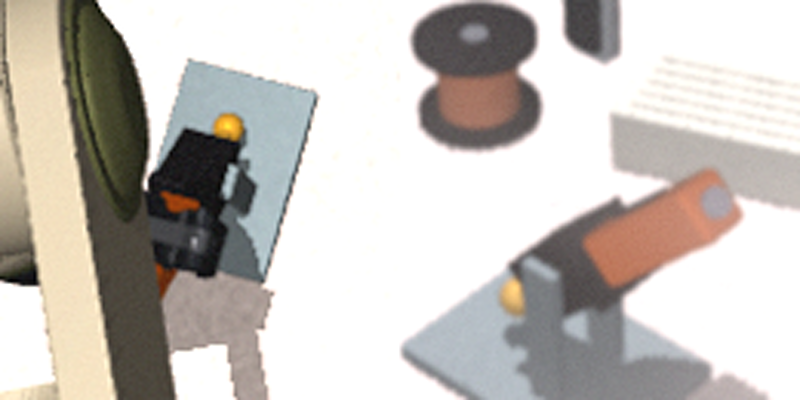

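The finger at side (274,239) matches the 31.5 mm correction, and the handle lies between the fingers. I descend and grip.

```bash
python3 -m inch '[[0.6,0,0,3,0,0,0],[0.6,0,0,3,0,0,0],[0.6,0,0,2.5,0,0,0],[0.6,0,0,1.5,0,0,0],[0.6,0,0,1,0,0,0],[0.6,0,0,0.7,0,0,0],[0.6,0,0,0.4,0,0,0],[0.6,0,0,0,0,0,0]]' && python3 -m inch '[[-0.2,0,0,0,0,0,0],[-0.4,0,0,0,0,0,0],[-0.6,0,0,0,0,0,0],[-1,0,0,0,0,0,0],[-1,0,0,0,0,0,0],[-1,0,0,0,0,0,0],[-1,0,0,0,0,0,0],[-1,0,0,0,0,0,0]]' 60
```

```text
clock: 11.97
ee_pos: [0.5404, 0.2187, 0.0969]
orientation: [0.0, 0.99, -0.14, 0.0]
wrist_force: [0.1, 0.1, -0.6]
opening: 0.0688
finger_force: 0.0
clock: 12.63
ee_pos: [0.5406, 0.2192, 0.0977]
orientation: [-0.0, 0.99, -0.14, 0.001]
wrist_force: [-0.5, 0.8, 5.0]
opening: 0.0255
finger_force: 59.0
```

```bash
python3 -m inch '[[-1,0,0,0,0,0,0],[-1,-0.5,0,-0.5,0,0,0],[-1,-0.7,0,-0.7,0,0,0],[-1,-0.7,0,-0.7,0,0,0],[-1,-0.7,0,-0.7,0,0,0],[-1,-0.7,0,-0.7,0,0,0],[-1,-0.7,0,-0.7,0,0,0],[-1,0,0,0,0,0,0]]' 90 && python3 -m inch '[[-1,-0.7,0,-0.7,0,0,0],[-1,-0.7,0,-0.7,0,0,0],[-1,-1,0,-1,0,0,0],[-1,-1,0,-1,0,0,0],[-1,-1,0,-1,0,0,0],[-1,-1,0,-1,0,0,0],[-1,0,0,0,0,0,0],[-1,0,0,0,0,0,0]]'
python3 - <<'E'
from h import *
from workcell import grab_frame,bot
R=tool([0,0,-1],[np.sin(-.279),-np.cos(.279),0]);delta([.46,.219,.2],R)
for n in("top","side"):
    I=grab_frame(n)["frame"];h=cv2.cvtColor(I,cv2.COLOR_RGB2HSV);
    nl,_,st,ce=cv2.connectedComponentsWithStats(cv2.inRange(h,(15,130,70),(26,255,255)))
    print(n,[(ce[i].round(1),st[i,4]) for i in range(1,nl) if st[i,4]>15])
e=bot.get_obs()["ee_pos"]+[0,0,.0315];d=np.array([np.cos(.279)*.707,-np.sin(.279)*.707,-.707])
print([pr(n,e+d*.13)[0] for n in C])
E
```

```text
clock: 13.3
ee_pos: [0.5, 0.2308, 0.1382]
orientation: [-0.0, 0.99, -0.139, -0.001]
wrist_force: [1.6, -0.1, -1.8]
opening: 0.0249
finger_force: 88.2
clock: 13.97
ee_pos: [0.4497, 0.2454, 0.1917]
orientation: [-0.0, 0.99, -0.139, 0.001]
wrist_force: [0.6, 0.0, -1.6]
opening: 0.0254
finger_force: 88.2
t 13.97 pos [0.4497 0.2454 0.1917] F [ 0.6  0.  -1.6] open 0.0254 ff 88.2
shift cm [ 1.72  2.25 -0.83] rot [-0.001 -0.001 -0.   ] q [ 0.27  0.33  1.45 -0.    1.36  2.12]
top [(array([121.8, 274.7]), np.int32(54)), (array([198.4, 274.7]), np.int32(107)), (array([452.2, 294.1]), np.int32(369)), (array([198. , 367.5]), np.int32(26))]
side [(array([529.3, 108.6]), np.int32(869)), (array([413.5, 182.5]), np.int32(169)), (array([402.8, 406.5]), np.int32(26)), (array([413.1, 408.8]), np.int32(19)), (array([226.5, 449.3]), np.int32(83))]
[array([293.46517998, 292.23525309]), array([199.77483147, 272.70317776])]
```

The wand is out; the load is about 1.6 N and its ball is at top (198,275), as predicted. I lift and level it.

```bash
python3 -m inch '[[-1,0,0,-3,0,0,0],[-1,0,0,-3,0,0,0],[-1,0,0,0,0,0.11,0],[-1,0,0,0,0,0.12,0],[-1,0,0,0,0,0.12,0],[-1,0,0,0,0,0.12,0],[-1,0,0,0,0,0.12,0],[-1,0,0,0,0,0.12,0]]' && python3 -m inch '[[-1,0,0,0,0,0.075,0],[-1,0,0,0,0,0,0],[-1,0,0,0,0,0,0],[-1,0,0,0,0,0,0],[-1,0,0,0,0,0,0],[-1,0,0,0,0,0,0],[-1,0,0,0,0,0,0],[-1,0,0,0,0,0,0]]'
python3 - <<'E'
from h import *
from workcell import grab_frame,bot
h_=np.array([np.cos(.279),-np.sin(.279),0]);R=tool(h_-[0,0,1],[np.sin(-.279),-np.cos(.279),0])
t=np.array([.5857,-.2683,.161])-.13*h_-[0,0,.0315]
delta(t,R);o=bot.get_obs();print(o["ft_torque"])
for n in("top","side"):
    I=grab_frame(n)["frame"];h=cv2.cvtColor(I,cv2.COLOR_RGB2HSV);pickle.dump(I,open(n+"L.pkl","wb"))
    nl,_,st,ce=cv2.connectedComponentsWithStats(cv2.inRange(h,(15,120,50),(27,255,255)))
    print(n,[(ce[i].round(1),st[i,4]) for i in range(1,nl) if st[i,4]>15])
e=o["ee_pos"];z=R[:,2]
for nm,b in(("world",np.array([0,0,.0315])),("tool",-.0315*z)):
    g=e+b-.005*z;print(nm,[pr(n,g+h_*.13)[0].round(1) for n in C])
a,b=[pickle.load(open(n+"L.pkl","rb"))[:,:,::-1] for n in("top","side")]
a=a[180:340,130:290];b=b[140:300,200:360]
I=cv2.convertScaleAbs(np.hstack([a,b]),alpha=1.6,beta=15)
cv2.imwrite("pics/lev.png",cv2.resize(I,(800,400),interpolation=cv2.INTER_CUBIC))
E
```

```text
clock: 14.73
ee_pos: [0.4499, 0.2455, 0.2511]
orientation: [0.048, 0.928, -0.13, 0.347]
wrist_force: [0.8, -1.0, -1.2]
opening: 0.0248
finger_force: 88.8
clock: 15.4
ee_pos: [0.4502, 0.2448, 0.2511]
orientation: [0.053, 0.915, -0.129, 0.379]
wrist_force: [-0.1, 0.2, -2.4]
opening: 0.025
finger_force: 88.8
t 15.40 pos [0.4502 0.2448 0.2511] F [-0.1  0.2 -2.4] open 0.0250 ff 88.8
shift cm [ 1.49 45.57 18.66] rot [ 0.001  0.001 -0.002] q [ 0.54  0.16  1.76 -0.8   0.81  2.85]
[0.12584966 0.54770263 0.04377151]
top [(array([180.4, 258.6]), np.int32(265)), (array([121.9, 274.9]), np.int32(59)), (array([452. , 294.1]), np.int32(378)), (array([162.5, 328. ]), np.int32(88)), (array([199.1, 371.6]), np.int32(62))]
side [(array([407.8, 185.2]), np.int32(77)), (array([286.3, 201.5]), np.int32(174)), (array([407.4, 407.1]), np.int32(78)), (array([226.4, 449.4]), np.int32(109))]
world [array([271.3, 184.7]), array([183.4, 238.6])]
tool [array([284.8, 196.9]), array([180.5, 254.5])]
```

View pics/lev.png

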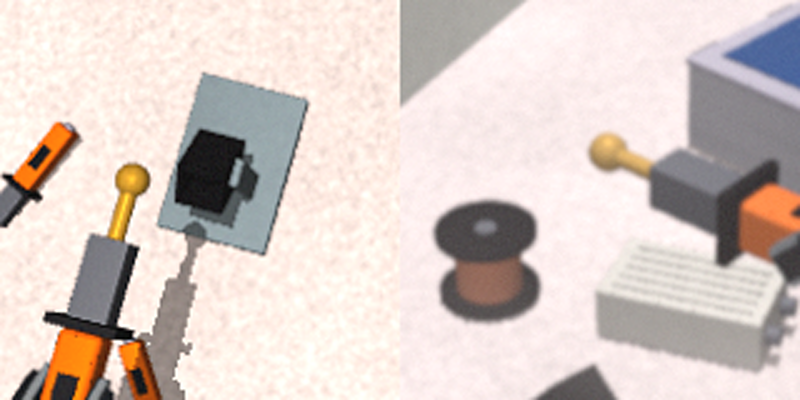

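The wand is held nearly level. The ball is at top (183,252) and side (282,200), which shows the offset lies along the tool axis. I fit the wand pose from the ball and nose corners.

```bash
cat > w.py <<'E'
from h import *
from workcell import bot
def fit(ob,x0):
    def X(p,k): 
        R=Ro.from_euler("ZY",[p[3],p[4]]).as_matrix();return p[:3]+R@(np.array(k)-[.13,0,0])
    g=lambda p:np.concatenate([pr(n,X(p,k))[0]-uv for n,uv,k in ob])
    s=least_squares(g,x0,loss="soft_l1");p=s.x
    print("ball",p[:3].round(4),"yaw %.3f pitchdown %.3f"%(p[3],p[4]),g(p).reshape(-1,2).round(1).tolist())
    return p
E
python3 - <<'E'
from w import *
T=lambda u,v:np.array([130+u/2.5,180+v/2.5]);S=lambda u,v:np.array([200+(u-400)/2.5,140+v/2.5])
a=.012
p=fit([("top",T(132,181),[.13,0,0]),("side",S(606,151),[.13,0,0]),("side",S(683,148),[.094,-a,a]),("side",S(652,173),[.094,a,a]),("side",S(652,207),[.094,a,-a]),("top",T(90,235),[.094,a,a]),("top",T(138,247),[.094,-a,a])],[.57,.22,.25,-.28,0])
o=bot.get_obs();q=o["orientation"];R=Ro.from_quat(np.r_[q[1:],q[0]])
print("ball in tool",R.inv().apply(p[:3]-o["ee_pos"]))
E
```

```text
ball [0.5541 0.2144 0.2699] yaw -0.202 pitchdown -0.084 [[0.1, 0.1], [0.4, 0.1], [-0.7, 0.0], [0.4, -1.6], [-0.9, 0.8], [1.6, 1.4], [-1.2, -0.3]]
ball in tool [0.09004614 0.00049143 0.06330324]
```

```bash
python3 -m inch '[[-1,0.3,1.2,0.3,0,0,0],[-1,0.6,2.4,0.6,0,0,0],[-1,0.9,3.6,0.9,0,0,0],[-1,0.9,3.6,0.9,0,0,0],[-1,0.9,3.6,0.9,0,0,0],[-1,0.9,3.6,0.9,0,0,0],[-1,0.9,3.6,0.9,0,0,0],[-1,0.9,3.6,0.9,0,0,0]]' && python3 -m inch '[[-1,0.9,3.6,0.9,0,0,0],[-1,0.9,3.6,0.9,0,0,0],[-1,0.9,3.6,0.9,0,0,0],[-1,0.9,3.6,0.9,0,0,0],[-1,0.9,3.6,0.9,0,0,0],[-1,0.6,2.4,0.6,0,0,0],[-1,0.2,0.8,0.2,0,0,0],[-1,0,0,0,0,0,0]]'
cat >> w.py <<'E'
def go(ballT,bt=np.array([.0900,.0005,.0633])):
    h_=np.array([np.cos(.279),-np.sin(.279),0]);R=tool(h_-[0,0,1],[np.sin(-.279),-np.cos(.279),0])
    delta(np.array(ballT)-R@bt,R)
E
python3 -c "
from w import *
go([.5857,-.2683,.161])"
```

```text
clock: 16.17
ee_pos: [0.4634, 0.0154, 0.2493]
orientation: [0.052, 0.917, -0.129, 0.375]
wrist_force: [0.4, 0.7, -2.4]
opening: 0.0249
finger_force: 88.9
clock: 16.83
ee_pos: [0.4739, -0.1526, 0.2454]
orientation: [0.052, 0.919, -0.131, 0.368]
wrist_force: [-0.0, -0.9, -1.4]
opening: 0.0246
finger_force: 89.0
t 16.83 pos [ 0.4739 -0.1526  0.2454] F [-0.  -0.9 -1.4] open 0.0246 ff 89.0
shift cm [-4.87  7.99  9.63] rot [ 0.002  0.023 -0.002] q [-0.72 -0.    1.95  0.58  0.56  0.74]
```

```bash
python3 -m inch '[[-1,-0.4,0.7,0.8,0,0.006,0],[-1,-0.8,1.3,1.6,0,0.006,0],[-1,-0.8,1.3,1.6,0,0.006,0],[-1,-0.8,1.3,1.6,0,0.005,0],[-1,-0.8,1.3,1.6,0,0,0],[-1,-0.8,1.3,1.6,0,0,0],[-1,-0.4,0.7,0.8,0,0,0],[-1,0,0,0,0,0,0]]' && python3 -m inch '[[-1,0,0,0,0,0,0],[-1,0,0,0,0,0,0],[-1,0,0,0,0,0,0],[-1,0,0,0,0,0,0],[-1,0,0,0,0,0,0],[-1,0,0,0,0,0,0],[-1,0,0,0,0,0,0],[-1,0,0,0,0,0,0]]' 
python3 - <<'E'
from w import *
from workcell import grab_frame
go([.5857,-.2683,.161])
print("target",[pr(n,[.5857,-.2683,.161])[0].round(1) for n in C])
a=grab_frame("top")["frame"][190:330,400:540,::-1];b=grab_frame("side")["frame"][90:230,310:450,::-1]
I=cv2.convertScaleAbs(np.hstack([a,b]),alpha=1.6,beta=15)
cv2.imwrite("pics/fin.png",cv2.resize(I,(800,400),interpolation=cv2.INTER_CUBIC))
E
```

```text
clock: 17.5
ee_pos: [0.484, -0.2352, 0.1415]
orientation: [0.052, 0.915, -0.129, 0.378]
wrist_force: [-0.0, 0.3, -1.3]
opening: 0.025
finger_force: 88.9
clock: 18.17
ee_pos: [0.4841, -0.2351, 0.1433]
orientation: [0.053, 0.915, -0.129, 0.379]
wrist_force: [-0.4, -0.8, -1.7]
opening: 0.0245
finger_force: 88.9
t 18.17 pos [ 0.4841 -0.2351  0.1433] F [-0.4 -0.8 -1.7] open 0.0245 ff 88.9
shift cm [-0.19  0.34 -0.02] rot [-0.  0. -0.] q [-0.89  0.27  2.05  1.26  0.44 -0.12]
target [array([374.6, 128.4]), array([481.3, 236.2])]
```

View pics/fin.png

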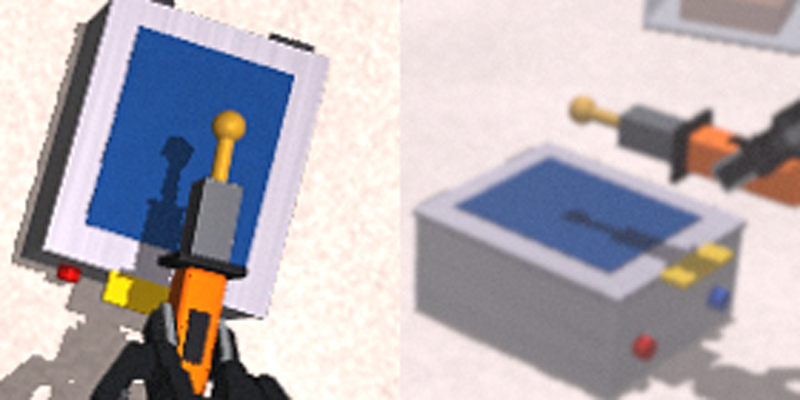

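The ball is at top (480,234.5) and side (373,128), within about 2 px of the target, and the wand lies level above the shut cover touching nothing. I make a small last correction and check the cover's middle (blue panel centre at about (467,242) top).

```bash
python3 -m inch '[[-1,-0.1,0.15,-0.05,0,0,0],[-1,-0.1,0.15,-0.05,0,0,0],[-1,0,0,0,0,0,0],[-1,0,0,0,0,0,0],[-1,0,0,0,0,0,0],[-1,0,0,0,0,0,0],[-1,0,0,0,0,0,0],[-1,0,0,0,0,0,0]]' && python3 - <<'E'
from w import *
from workcell import grab_frame
go([.5857,-.2683,.161])
print("cover mid",pr("top",[.5857,-.2683,.081]),"corners",[pr("top",rz(-.3337)@[x,y,.081]+[.5857,-.2683,0])[0].round(0) for x,y in((.092,.077),(.092,-.077),(-.092,-.077))])
for n in("top","side"):
    I=grab_frame(n)["frame"];h=cv2.cvtColor(I,cv2.COLOR_RGB2HSV)
    m=cv2.inRange(h,(13,110,60),(27,255,255));w=np.zeros_like(m)
    c=pr(n,[.5857,-.2683,.161])[0].astype(int);w[c[1]-10:c[1]+6,c[0]-9:c[0]+9]=255
    x,y,W,H=cv2.boundingRect(m&w);print(n,"target",c,"left,top",x,y,"size",W,H)
print(np.abs(bot.get_obs()["qvel"]).max())
E
```

```text
clock: 18.93
ee_pos: [0.4812, -0.2374, 0.1425]
orientation: [0.053, 0.915, -0.129, 0.379]
wrist_force: [-0.0, 0.2, -1.3]
opening: 0.0248
finger_force: 88.9
t 18.93 pos [ 0.4812 -0.2374  0.1425] F [-0.   0.2 -1.3] open 0.0248 ff 88.9
shift cm [0.01 0.04 0.07] rot [-0.  0. -0.] q [-0.9   0.27  2.05  1.26  0.45 -0.13]
cover mid [[465.89149339 243.40494273]] corners [array([440., 186.]), array([515., 211.]), array([493., 302.])]
top target [481 236] left,top 476 231 size 11 11
side target [374 128] left,top 372 125 size 11 7
0.0008627713159318046
```

```bash
python3 -c "
from workcell import sign_off
print(sign_off())"
```

```text
the job is handed in; nothing more can be done
None
```

The job is handed in: the cover is clicked shut, and the wand is held level and steady with its ball over the middle of the cover, about 80 mm above it; the spool, module and screwdriver were not touched.

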